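Dip the humidifier tank and show the stick under the magnifier

ROBOT

A 7-joint arm with a two-finger parallel gripper is mounted at the origin on the work surface. World frame = base frame: x ahead of the robot, y to its left, z up, the work surface at z = 0. Lengths are in mm, angles in rad, forces in N, time in s.
With the tool pointing down it reaches from about 400 to 875 mm from the base axis. Payload 4.4 kg.
Tool frame: the origin (TCP) lies at the very end of the fingers, on their centre line; the grasp point (between the pads) lies 19 mm behind it; z points along the fingers, y is the direction in which the jaws open and shut (so a half turn about z gives the same grasp; the last joint's range is limited). The gripper opens to 85 mm and grips with 20 to 120 N. Pads are 22 mm wide; open, the fingers measure 114 mm over their backs; the gripper's body (76 mm by 85 mm) begins 54 mm behind the grasp point. The pads swing forward as they close: fully open they stand 13 mm farther back than shut.
Start: joints at [1.054, 0.628, 0.038, 1.517, -0.027, 0.996, -0.02], TCP at [283.225, -585.066, 195.813] pointing down, gripper open.
Joint ranges: [-3.06, 3.06], [-0.37, 2.12], [-1.25, 1.32], [0.18, 2.47], [-1.1, 4.24], [0.23, 1.98], [-2.94, 2.94]. Speed limits (rad/s): [2.57, 2.57, 3.14, 3.14, 3.14, 3.14, 3.14].

INTERFACE

Orientations are given as [roll, pitch, yaw] about the fixed x, y, z axes, in that order (R = Rz(yaw) Ry(pitch) Rx(roll)).
In Python, from cell import ctrl gives the robot as it stands.
- The arm moves only by the shell command python3 -m crank 'ROWS' [OPENING]. ROWS is JSON, a list that holds one entry, the list of rows, each a list of 6 numbers: the shift along the tool's x, y, z in units of 30 mm (1.0 is 30 mm), then the turn, a rotation vector about the tool's x, y, z in units of 6 degrees (1.0 is 6 degrees). In form: [[[tx, ty, tz, rx, ry, rz], ...]]. A call has 1 to 12 rows; each row shifts and turns the pose as measured when the row begins, along the tool's axes as they then stand; what a row does not reach is not made up. A row lasts 1/12 s, in which the tool goes at most 41.7 mm and 7.16 degrees, less where a joint would pass 70% of its speed; a pose out of reach is approached as far as the arm can. A call is refused whole if a number of a shift passes 1 or a number of a turn 1, either way. A call with a gripper value outside its range is refused whole. OPENING is the gripper command: -1 is fully open, 1 is shut, values between are in proportion, set as the call begins (- or left out, the last holds). The fingers move at their own pace and stop on an object; the grip force is fixed at half the most. Time passes only in rows, so rows that do not move let the fingers close. It gives the time, the measured TCP pose, the force and the opening at its end, in the units of the state.
- ctrl.read_state(): the state, without advancing time (a new reading comes with each control period).
- ctrl.get_image(name): name is "scene" or "top"; returns a dict with "color" (420x560x3 uint8, red, green, blue), "depth" (420x560 float32, mm along the optical axis (not along the pixel's ray), 0 where there is no reading), "camera_matrix" (3x3 intrinsics, pixels), "k1" (the pictures are not rectified: a ray, as slopes to the right and down, at radius r is drawn at 1 + k1 r^2 times it, then the intrinsics apply), "R" (3x3) and "t" (3): a world point X has camera coordinates R X + t. Camera axes: x right, y down, z forward; pixel columns grow to the right and rows downward; lengths in mm; the calibration is good to about 2 mm. A picture is of the moment at which its call begins.
- ctrl.finish_job(): hands the job in, once; it reports no verdict.
Trained networks look in a picture, given as the dict that the camera call returned (one of the last four; its "shot" number tells which), for a name from the list of things; names that differ only in an ending like _2 or _b are one class to them, and where a whole thing is asked for, a point or a joint stands for the part that bears it (a point fixed in the world has none). Each returns a list of dicts, best first, with "conf" (0 to 1); they miss things now and then, are a little off and sometimes report something else, mostly with a low value. They report only what shows in the picture. A call takes as long as a camera call.
- ctrl.search_frame(query, picture): "extent" ([centre column, centre row, width, height] in pixels, round what is visible of it).
The state is a dict: "clock": time; "qpos": joint angles; "qd": joint speeds; "tau": joint torques, N m; "eef_pos": TCP position; "tool_rot": TCP orientation; "force": force on the tool from outside, world axes, zero at the start; "torque": the same for the moment, N m; "width": finger opening in mm.
Only numpy, scipy, OpenCV 4.12 (cv2) and the standard library are available. Lean on these libraries where they do the work, as an engineer would, in place of code of your own. Each camera call takes 0.05 s, during which the arm holds its last target. There are 200 camera calls.

TASK

Check the water in the humidifier tank of the microscope incubator: pick up the dipstick from the bench, push it into the tank's sloping dip tube until its collar stops on the tube's mouth, and draw it out again. Then hold it level and still with its tip below the middle of the magnifier lens, about half way between lens and bench, and finish while holding it there; nothing is put down. At no time let the tip point clearly upwards, since the wet film would run back, and leave the other things on the bench where they are.

Things in the scene. Friction and masses are not known exactly. Their poses are not given: they have to be found in the camera images.
- dipstick: Dipstick, 220 mm long, under 0.1 kg, lying on the bench, z up, axis level and 14 mm up. x runs along it to the tip; origin on the axis at the collar's tip-side face. Along x: plain 8 mm aluminium rod from 0 to +130 mm (tip), marks all round; steel collar, diameter 27.6 mm, -6 to 0; black flat-sided grip -90 to -10, 22 mm wide (y), 28 mm high (z). It balances some 20 mm behind the collar.
- dipstick_tip (a point): The dipstick's tip: the end of the rod, on its axis, 130 mm ahead of the dipstick's origin.
- tank: Humidifier water tank, fixed: closed off-white box, 252 mm along its x, 192 mm along y, lid 101 mm above the bench, black filler cap up to 120 mm. Origin under its middle, z up. The dip tube leaves its -x end; a 65 mm corrugated hose lies on the bench from its +x end.
- dip_tube: Steel dip tube of the tank, rising outwards from the middle of the tank's -x end, 40 degrees above level. Origin: centre of its mouth, 125 mm above the bench; z runs along the tube, out of the mouth. Bore 14 mm, flared to 20 mm over the last 15 mm; rim 27 mm outside, on which the dipstick's collar stops. The way below is free for all 130 mm of rod.
- magnifier: Bench magnifier on a stand, fixed. Origin on the bench under the lens centre, z up. Head: round ring, diameter 116 mm, 306 to 332 mm above the bench, around a clear 94 mm lens; an arm leads from it to a post of 24 mm diameter, 385 mm high, on a round foot of 170 mm diameter, at x +70, y -300 mm.
- lens (a point): The centre of the magnifier's lens, 320 mm above the bench.
- screwdriver: A screwdriver, 150 mm long, lying near the rod part of the dipstick; leave alone.
- hex_key: A small dark L-shaped hex key, 105 by 31 mm, lying on the other side of the rod part of the dipstick; leave alone.
- media_bottle: A glass bottle with a blue cap, 70 mm in diameter and 138 mm high, standing; leave alone.
- well_plate: A well plate, 127 by 85 by 20 mm; leave alone.
- petri_dishes: Two stacked dishes, 90 mm in diameter, 34 mm high together; leave alone.
- slide_box: A slide box, 100 by 85 by 36 mm; leave alone.

How it is judged:
By the outcome, as a careful person would: the job done as asked, in the order asked, and still so for the second after the job is handed in, while the arm keeps its last pose, push and grip.
It also fails if it takes over 58 s, if anything falls off the work surface, if the arm or the gripper's body presses on something with over 40 N, if the wrist force passes 120 N, or if a joint passes its speed limit or range.

## Working session

There is one attempt and no reset: what is moved stays moved. The work goes in short steps, Python scripts to look and compute and a shell command to move; the robot and the scene stay as the last step left them, time stands still between calls to the robot, and variables do not carry over. Pictures are saved under pics/ and viewed, about 8 in all and at most 12, crops included, and the job is handed in when it is done.

```bash
ls; mkdir -p pics
cat > h.py <<'E'
import numpy as np, cv2
from cell import ctrl
from scipy.spatial.transform import Rotation as Ro
def shot(name,fn=None):
    p=ctrl.get_image(name)
    if fn: cv2.imwrite('pics/'+fn,p['color'][:,:,::-1])
    return p
def cloud(p):
    K=np.array(p['camera_matrix']);h,w=p['depth'].shape
    u,v=np.meshgrid(np.arange(w),np.arange(h))
    d=cv2.undistortPoints(np.stack([u,v],-1).reshape(-1,1,2).astype(float),K,np.array([p['k1'],0,0,0,0.])).reshape(h,w,2)
    z=p['depth'];P=np.stack([d[...,0]*z,d[...,1]*z,z],-1)
    X=(P-np.array(p['t']))@np.array(p['R']); X[z==0]=np.nan
    return X
def proj(p,X):
    X=np.atleast_2d(X).astype(float);c=X@np.array(p['R']).T+np.array(p['t'])
    s=c[:,:2]/c[:,2:];r2=(s**2).sum(1,keepdims=True);s=s*(1+p['k1']*r2)
    K=np.array(p['camera_matrix']);return s*[K[0,0],K[1,1]]+K[:2,2]
E
python3 - <<'E'
from h import *
print(ctrl.read_state())
for n in('top','scene'):
    p=shot(n,n+'0.png');X=cloud(p);np.save(n+'X.npy',X);np.save(n+'C.npy',p['color'])
    print(n,p['camera_matrix'],p['k1'],p['R'],p['t'])
    for q in('dipstick','tank','dip_tube','magnifier','screwdriver','hex_key','media_bottle','well_plate','petri_dishes','slide_box'):
        for r in ctrl.search_frame(q,p)[:2]:
            e=r['extent'];c=X[int(np.clip(e[1],0,419)),int(np.clip(e[0],0,559))]
            print(q,round(r['conf'],2),np.round(e),np.round(c))
E
```

```text
pics
{'clock': 0.0, 'qpos': array([ 1.05421837,  0.62934389,  0.03839958,  1.51840669, -0.02698152,
        0.99629887, -0.02002904]), 'qd': array([ 0.00027874,  0.00268683,  0.00070283,  0.00024835,  0.00094959,
       -0.00021077,  0.00211694]), 'tau': array([-2.24036798e-04, -5.63404834e+01,  1.22587703e+00, -1.93448085e+01,
        1.09715236e-02,  1.04401336e-02,  2.63345974e-06]), 'eef_pos': array([ 282.91285558, -584.40545739,  194.87747033]), 'tool_rot': array([-3.13965273e+00,  1.70202424e-05,  4.50792396e-01]), 'force': array([-0.09207307, -0.20413585, -0.24209927]), 'torque': array([ 0.00793423,  0.02744801, -0.04758238]), 'width': 85.29016009514855}
top [[403.62760442   0.         280.57314842]
 [  0.         403.62760442 213.2035671 ]
 [  0.           0.           1.        ]] -0.09162172401014548 [[-0.02551639 -0.99940597 -0.02316489]
 [-0.98443239  0.02915163 -0.17332929]
 [ 0.17390162  0.01838153 -0.98459146]] [  52.90467435  563.2155435  1065.21791699]
dipstick 0.92 [325. 250.  78.  24.] [462. -83.  19.]
tank 0.82 [117. 216. 234.  79.] [565. 490.  80.]
dip_tube 0.73 
[... 700 characters left out ...]
718205    0.69567289 -0.01485981]
 [ 0.51685815 -0.54765325 -0.65797688]
 [-0.4658747   0.46488187 -0.7528915 ]] [-405.32477205 -143.37400884 1767.97989124]
dipstick 0.77 [233. 246.  46.  53.] [ 648. -224.  327.]
tank 0.9 [392. 157. 166. 120.] [620. 415. 104.]
dip_tube 0.46 [323. 185.  16.  11.] [557. 174. 124.]
magnifier 0.86 [205. 327. 151. 185.] [ 588. -308.   -1.]
magnifier 0.18 [282. 168.  33.  33.] [363. 205.  36.]
hex_key 0.6 [234. 228.  14.  28.] [412. -44.   8.]
media_bottle 0.85 [388. 231.  29.  46.] [770. 192.  93.]
well_plate 0.84 [337. 286.  50.  44.] [759.   6.  20.]
petri_dishes 0.9 [280. 165.  32.  28.] [347. 213.  33.]
slide_box 0.72 [134. 270.  48.  41.] [ 339. -341.   34.]
```

View pics/top0.png

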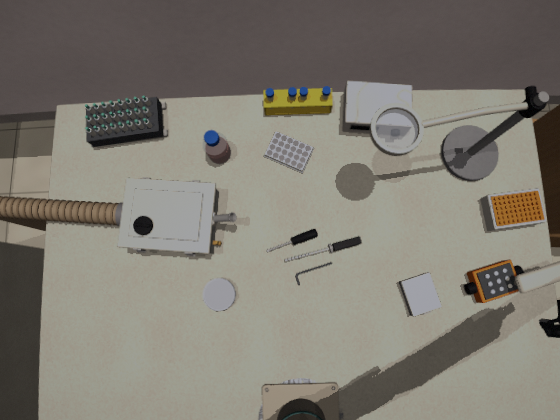

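View pics/scene0.png

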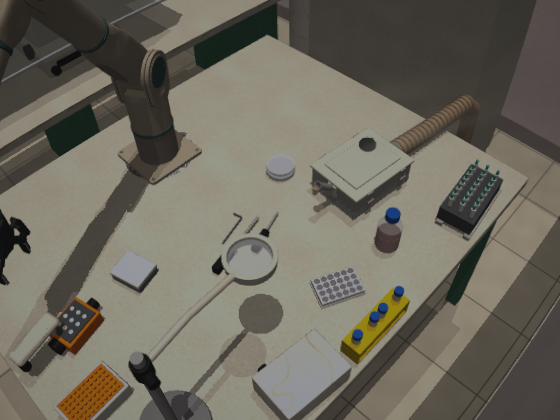

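The top view shows the dipstick from its tip at about (285,260) to its grip at (361,241), with the screwdriver above it and the hex key below. The tube mouth is near (234,217) and the lens near (397,130). Next I'll measure these.

Run:
```python
from h import *
X=np.load('topX.npy');C=np.load('topC.npy').astype(float)
S=np.load('sceneX.npy')
v,u=np.mgrid[:420,:560]
# grip
g=(C.sum(2)<150)&(u>325)&(u<370)&(v>232)&(v<258)&(X[...,2]>8)
P=X[g];c=P.mean(0);U,s,V=np.linalg.svd((P-c)[:,:2],full_matrices=False)
print('grip',g.sum(),c,V[0],np.degrees(np.arctan2(*V[0][::-1])),np.ptp((P-c)[:,:2]@V[0]),np.percentile(P[:,2],[5,50,95]))
# raised pixels of dipstick rod
r=(u>278)&(u<368)&(v>236)&(v<264)&(X[...,2]>6)
ys=X[r]
d=V[0]*(1 if V[0][1]>0 else -1);n=np.array([-d[1],d[0]])
q=(ys-c)[:,:2];m=abs(q@n)<14
a=q@d
for k in range(-60,220,10):
    mm=m&(a>=k)&(a<k+10)
    if mm.any(): print(k,mm.sum(),np.round((q@n)[mm].mean(),1),np.round(ys[mm][:,2].max(),1))
# lens ring
from scipy.optimize import least_squares
for nm,Y in(('top',X),('scene',S)):
    P=Y.reshape(-1,3);P=P[(P[:,2]>322)&(P[:,2]<345)&(P[:,0]>550)&(P[:,1]<-100)&(P[:,1]>-400)]
    c0=np.median(P[:,:2],0)
    if len(P)>20:
        f=least_squares(lambda a:np.hypot(P[:,0]-a[0],P[:,1]-a[1])-a[2],[*c0,55],loss='soft_l1',f_scale=3);print(nm,'ring',len(P),f.x)
# tank lid
for nm,Y in(('top',X),('scene',S)):
    P=Y.reshape(-1,3);P=P[(P[:,2]>92)&(P[:,2]<112)&(P[:,0]>400)&(P[:,0]<700)&(P[:,1]>215)&(P[:,1]<500)]
    print(nm,'lid',len(P),cv2.minAreaRect(P[:,:2].astype(np.float32)),P[:,2].mean())
# tube
for nm,Y in(('top',X),('scene',S)):
    P=Y.reshape(-1,3);P=P[(P[:,2]>50)&(P[:,2]<160)&(P[:,0]>480)&(P[:,0]<620)&(P[:,1]>120)&(P[:,1]<215)]
    print(nm,'tube',len(P),P.mean(0));P=P[np.argsort(-P[:,2])];print(np.round(P[::max(1,len(P)//25)]))
c=lambda n,a,b,x,y,k:cv2.resize(cv2.imread(n)[b:y,a:x],None,fx=k,fy=k,interpolation=cv2.INTER_CUBIC)
A=c('pics/top0.png',205,195,375,295,4.4);B=c('pics/scene0.png',290,160,360,210,4.4)
A[-B.shape[0]:,:B.shape[1]]=B;cv2.imwrite('pics/crop.png',A)
```

```text
grip 207 [ 477.40270987 -141.76971555   28.75724606] [-0.24156884  0.97038368] 103.9791530185215 77.91243220740282 [25.33562616 28.91133245 32.18189302]
-50 6 2.8 28.1
-40 30 1.0 31.8
-30 29 1.1 34.1
-20 32 1.3 33.0
-10 30 0.7 32.4
0 30 0.8 34.1
10 29 0.6 33.8
20 29 0.3 32.7
30 32 -0.1 33.9
40 29 -0.4 32.6
50 10 -0.5 20.0
60 10 -0.5 23.6
70 12 -1.4 19.5
80 10 -0.4 19.8
90 10 -1.3 22.3
100 11 -0.4 19.4
110 10 -1.2 20.8
120 10 -1.3 20.4
130 10 -0.6 23.7
140 11 -1.4 21.6
150 10 -1.3 20.9
160 11 -1.8 20.8
170 8 -1.3 22.1
180 1 -4.5 6.3
top ring 2378 [ 694.57352697 -227.77259116   43.39477314]
scene ring 2440 [ 698.14209248 -229.24176739   45.51260056]
top lid 6013 ((563.5397338867188, 343.5809326171875), (255.24595642089844, 199.2095489501953), 84.9625015258789) 98.47622789415226
scene lid 3648 ((565.7335205078125, 344.17669677734375), (258.8620910644531, 203.8479766845703), 84.49418640136719) 99.08735981677985
top tube 180 [547.80451751 182.30882642 112.22744422]
[[546. 168. 136.]
 [554. 166. 132.]
 [534. 163. 130.]
 [545. 174. 128.]
 [548. 177. 125.]
 [553. 159. 122.]
 [535. 173. 121.]
[... 168 characters left out ...]
. 166. 110.]
 [554. 190. 108.]
 [554. 196. 107.]
 [550. 202. 105.]
 [545. 205. 100.]
 [551. 208.  98.]
 [548. 208.  96.]
 [554. 209.  94.]
 [555. 212.  93.]
 [558. 213.  88.]]
scene tube 204 [551.54757438 185.7134983  101.07421723]
[[553. 165. 141.]
 [556. 170. 132.]
 [533. 163. 128.]
 [537. 159. 126.]
 [538. 162. 124.]
 [555. 155. 122.]
 [533. 159. 119.]
 [536. 164. 117.]
 [540. 164. 116.]
 [555. 181. 113.]
 [539. 169. 111.]
 [556. 193. 109.]
 [558. 187. 107.]
 [550. 204. 104.]
 [549. 210.  99.]
 [612. 214.  97.]
 [567. 211.  94.]
 [546. 184.  91.]
 [551. 183.  88.]
 [556. 204.  84.]
 [549. 181.  80.]
 [548. 187.  78.]
 [551. 202.  73.]
 [550. 198.  66.]
 [547. 194.  64.]
 [569. 213.  56.]]
```

View pics/crop.png

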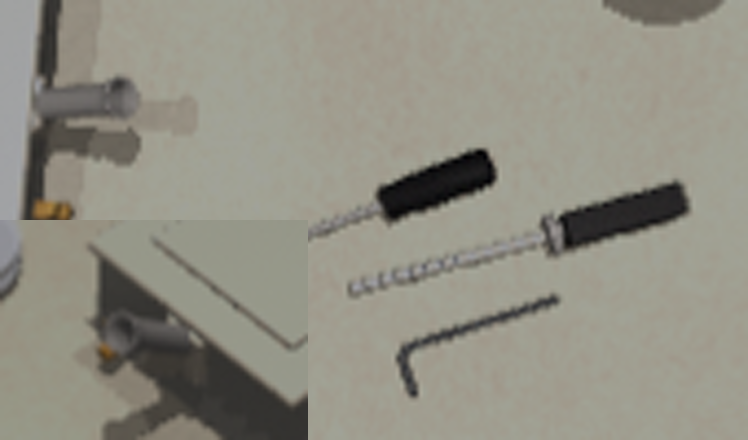

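The crop confirms the rod, collar and grip layout, and the tube mouth is at top pixel (233,217) and scene pixel (317,185). I'll triangulate the mouth and plan the approach.

```bash
cat >> h.py <<'E'
from scipy.spatial.transform import Slerp
def plan(p1,R1,N,s=None):
    s=s or ctrl.read_state();p0=np.array(s['eef_pos']);R0=Ro.from_euler('xyz',s['tool_rot'])
    sl=Slerp([0,1],Ro.concatenate([R0,R1]));rows=[]
    for i in range(N):
        A=sl(i/N);B=sl((i+1)/N)
        t=A.inv().apply((p1-p0)/N)/30;w=(A.inv()*B).as_rotvec()/np.radians(6)
        rows.append([*np.round(t,2),*np.round(w,2)])
    for i in range(0,N,12):print('[['+','.join('['+','.join('%g'%(x+0) for x in r)+']' for r in rows[i:i+12])+']]')
def tool(yaw,down=0): # tool x = rod dir with yaw (deg), tip down by deg
    return Ro.from_euler('xyz',[180,0,yaw],degrees=True)*Ro.from_rotvec([0,-np.radians(down),0])
E
python3 - <<'E'
from h import *
from scipy.optimize import least_squares
T=shot('top');S=shot('scene')
f=least_squares(lambda x:np.r_[proj(T,x)[0]-[233.2,216.8],proj(S,x)[0]-[317.3,185.2]],[546,163,125]);print(f.x,f.fun)
for X in([546,163,125],[548,164,125]):print(proj(T,X),proj(S,X))
print(tool(103,40).as_matrix())
plan(np.array([475.5,-134,110]),tool(103.2),20)
E
```

```text
[546.08973143 159.46441183 126.84206662] [-0.51402291 -0.37762215 -0.6597685   0.1809475 ]
[[231.42316736 216.61429771]] [[317.44419579 185.12626675]]
[[231.0344713 215.8615975]] [[318.2260589 185.2989727]]
[[-1.72322505e-01  9.74370065e-01  1.44595751e-01]
 [ 7.46410774e-01  2.24951054e-01 -6.26313005e-01]
 [-6.42787610e-01  1.11022302e-16 -7.66044443e-01]]
[[[0.62,-0.54,0.14,0,0,-0.64],[0.65,-0.49,0.14,0,0,-0.64],[0.68,-0.45,0.14,0,0,-0.64],[0.71,-0.4,0.14,0,0,-0.64],[0.74,-0.35,0.14,0,0,-0.64],[0.76,-0.3,0.14,0,0,-0.64],[0.78,-0.25,0.14,0,0,-0.64],[0.79,-0.2,0.14,0,0,-0.64],[0.8,-0.14,0.14,0,0,-0.64],[0.81,-0.09,0.14,0,0,-0.64],[0.82,-0.03,0.14,0,0,-0.64],[0.82,0.02,0.14,0,0,-0.64]]]
[[[0.81,0.08,0.14,0,0,-0.64],[0.81,0.13,0.14,0,0,-0.64],[0.8,0.18,0.14,0,0,-0.64],[0.78,0.24,0.14,0,0,-0.64],[0.76,0.29,0.14,0,0,-0.64],[0.74,0.34,0.14,0,0,-0.64],[0.72,0.39,0.14,0,0,-0.64],[0.69,0.44,0.14,0,0,-0.64]]]
```

```bash
python3 -m crank '[[[0.62,-0.54,0.14,0,0,-0.64],[0.65,-0.49,0.14,0,0,-0.64],[0.68,-0.45,0.14,0,0,-0.64],[0.71,-0.4,0.14,0,0,-0.64],[0.74,-0.35,0.14,0,0,-0.64],[0.76,-0.3,0.14,0,0,-0.64],[0.78,-0.25,0.14,0,0,-0.64],[0.79,-0.2,0.14,0,0,-0.64],[0.8,-0.14,0.14,0,0,-0.64],[0.81,-0.09,0.14,0,0,-0.64],[0.82,-0.03,0.14,0,0,-0.64],[0.82,0.02,0.14,0,0,-0.64]]]' -0.2
python3 -m crank '[[[0.81,0.08,0.14,0,0,-0.64],[0.81,0.13,0.14,0,0,-0.64],[0.8,0.18,0.14,0,0,-0.64],[0.78,0.24,0.14,0,0,-0.64],[0.76,0.29,0.14,0,0,-0.64],[0.74,0.34,0.14,0,0,-0.64],[0.72,0.39,0.14,0,0,-0.64],[0.69,0.44,0.14,0,0,-0.64],[0,0,0,0,0,0]]]'
python3 - <<'E'
from h import *
s=ctrl.read_state();print(s['qpos'],s['width'],np.degrees(s['tool_rot']))
plan(np.array([475.5,-134,70]),tool(103.2),4)
E
```

```text
clock: 2.2
eef_pos: [397.4, -311.9, 143.5]
tool_rot: [3.136, 0.011, 1.28]
force: [0.9, -0.5, 0.3]
width: 51.3
clock: 2.95
eef_pos: [476.2, -116.5, 107.8]
tool_rot: [3.136, 0.013, 1.852]
force: [0.9, 0.8, -0.3]
width: 51.4
[ 0.38604694  0.54579104 -0.303306    2.04904778  0.30670882  0.57799952
  0.14795052] 51.389816513845204 [179.66068491   0.77244246 106.08741253]
[[[-0.13,-0.05,0.32,0.01,0.03,0.12],[-0.14,-0.05,0.32,0.01,0.03,0.12],[-0.14,-0.04,0.32,0.01,0.03,0.12],[-0.14,-0.04,0.32,0.01,0.03,0.12]]]
```

```bash
python3 -m crank '[[[-0.14,-0.05,0.32,0,0.03,0.12],[-0.14,-0.05,0.32,0,0.03,0.12],[-0.14,-0.04,0.32,0,0.03,0.12],[-0.14,-0.04,0.32,0,0.03,0.12],[0,0,0,0,0,0]]]'
python3 - <<'E'
from h import *
s=ctrl.read_state();print(np.degrees(s['tool_rot']))
plan(np.array([475.5,-134,4]),tool(103.2),5)
c=lambda p,a,b,x,y,k:cv2.resize(p['color'][b:y,a:x,::-1],None,fx=k,fy=k,interpolation=cv2.INTER_CUBIC)
A=c(shot('top'),270,195,400,295,4);B=c(shot('scene'),190,195,300,295,4)
cv2.imwrite('pics/p1.png',cv2.resize(np.hstack([A,B]),None,fx=.83,fy=.83))
E
```

```text
clock: 3.37
eef_pos: [475.4, -138.4, 65.8]
tool_rot: [3.136, 0.001, 1.793]
force: [-0.4, -0.7, 0.1]
width: 51.0
[1.79654716e+02 8.11788678e-02 1.02730957e+02]
[[[0.03,0,0.41,0.01,0,-0.02],[0.03,0.01,0.41,0.01,0,-0.02],[0.03,0.01,0.41,0.01,0,-0.02],[0.03,0.01,0.41,0.01,0,-0.02],[0.03,0.01,0.41,0.01,0,-0.02]]]
```

View pics/p1.png

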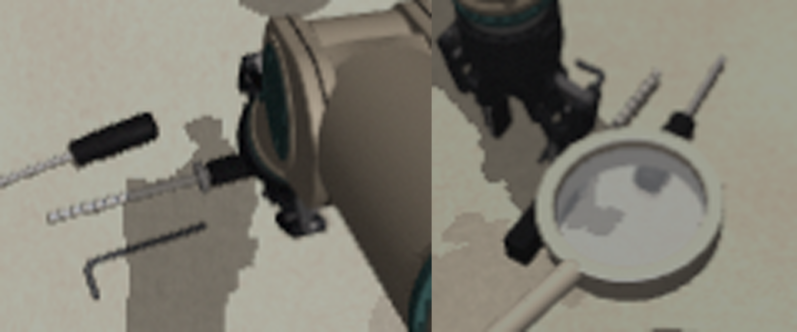

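The hand is centred over the grip and square to it, so I'll descend and close.

```bash
python3 -m crank '[[[0.03,0,0.4,0,0,0],[0.03,0,0.4,0,0,0],[0.03,0.01,0.4,0,0,0],[0.03,0.01,0.4,0,0,0],[0,0,0.15,0,0,0],[0,0,0.1,0,0,0],[0,0,0,0,0,0],[0,0,0,0,0,0]]]'
```

```text
clock: 4.13
eef_pos: [479.3, -135.8, 12.3]
tool_rot: [3.127, 0.004, 1.791]
force: [0.0, 0.1, -0.1]
width: 51.0
```

```bash
python3 -m crank '[[[0,-0.06,0.13,0.04,0,0],[0,-0.06,0.13,0.04,0,0],[0,0,0,0,0,0]]]'
python3 -m crank '[[[0,0,0,0,0,0],[0,0,0,0,0,0],[0,0,0,0,0,0],[0,0,0,0,0,0],[0,0,0,0,0,0],[0,0,0,0,0,0],[0,0,0,0,0,0],[0,0,0,0,0,0]]]' 1
```

```text
clock: 4.38
eef_pos: [476.8, -137.2, 5.4]
tool_rot: [3.134, 0.005, 1.79]
force: [-0.3, -0.3, 1.2]
width: 51.4
clock: 5.05
eef_pos: [477.2, -137.4, 5.9]
tool_rot: [3.133, 0.006, 1.79]
force: [-0.0, 0.3, 0.5]
width: -0.3
```

The fingers closed to 0 mm without holding anything, so I need to look.

Run:
```python
from h import *
print(ctrl.read_state()['width'])
c=lambda p,a,b,x,y,k:cv2.resize(p['color'][b:y,a:x,::-1],None,fx=k,fy=k,interpolation=cv2.INTER_CUBIC)
p=shot('top');q=shot('scene')
for n in('dipstick','hex_key','screwdriver'):print(n,[(round(r['conf'],2),np.round(r['extent'])) for r in ctrl.search_frame(n,p)[:2]])
A=c(p,270,195,400,295,4);B=c(q,190,195,300,295,4)
cv2.imwrite('pics/p2.png',cv2.resize(np.hstack([A,B]),None,fx=.83,fy=.83))
```

```text
-0.2618551598889549
dipstick [(0.5, array([315., 252.,  49.,  20.]))]
hex_key []
screwdriver [(0.76, array([297., 240.,  40.,  15.])), (0.52, array([312., 254.,  57.,  21.]))]
```

View pics/p2.png

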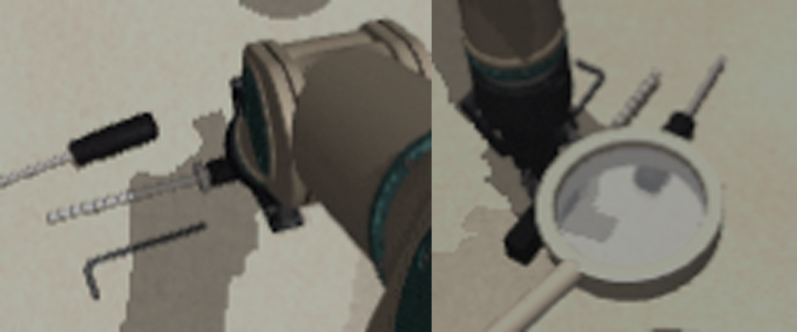

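Run:
```python
from h import *
p=shot('top');q=shot('scene')
for n,X in(('grip end',[487,-181,14]),('gripfront',[466,-97,14]),('grip c',[477,-142,14]),('tcp',[477,-137,6]),('tip',[434,32,14])):
    print(n,proj(p,X)[0],proj(q,X)[0])
X0=np.load('topX.npy')
for nm,Y in(('top0',X0),('top',cloud(p)),('scene',cloud(q))):
    P=Y.reshape(-1,3);P=P[(P[:,2]>2)&(P[:,2]<60)&(abs(P[:,0]-477)<70)&(P[:,1]>-200)&(P[:,1]<-85)]
    h,xe,ye=np.histogram2d(P[:,1],P[:,0],bins=[np.arange(-200,-80,10),np.arange(407,548,10)]);print(nm,'rows y, cols x from 407');print(h.astype(int))
```

```text
grip end [359.02700488 240.21084599] [214.24819481 270.71517726]
gripfront [329.6030092  248.54803354] [231.89334394 248.01284571]
grip c [345.40619054 244.16671668] [222.50222907 259.96248917]
tcp [343.26290559 244.49584288] [224.14518006 260.53308859]
tip [283.97859277 261.28180727] [257.1640491  215.64845684]
top0 rows y, cols x from 407
[[ 5  6  4  4  7  1  2  7  8  1  4  4  5  4]
 [ 5  3  0  6  3  1  2  7  3  3  1  2  0  6]
 [ 6  6  6  1  4  5  6 13 12  4  2  6  3  4]
 [ 6  2  1  1  3  4 11 15  7  5  4  3  2  2]
 [ 9  3  4  3  5  3 11 15  5  2  0  3  4  2]
 [ 4  4  3  2  7  5 15  9  7  4  4  3  5  2]
 [ 6  4  4  3  3  6 14 12  6  3  5  1  3  1]
 [ 5  2  6  0  7 10 13  7  5  3  1  4  3  1]
 [ 4  1  1  5  4 14 16  6  2  1  8  6  1  5]
 [ 3  2  2  1  4 12 10  7  2  5  4  2  3  4]
 [ 1  8  2  6  7 14 13  4  5  2  1  5  2  4]]
top rows y, cols x from 407
[[ 4  4  4  2  0  0  0  0  0  0  0  0  0  0]
 [ 4  4  0  0  0  0  0  0  0  0  0  0  0  0]
 [ 5  1  0  0  0  0  0  0  0  0  0  0  0  0]
 [ 4  2  0  0  0  0  0  0  0  0  0  0  0  0]
 [ 3  4  1  0  0  0  0  0  0  0  0  0  0  0]
 [ 4  4  2  1  3  0  0  0  0  0  0  0  0  0]
 [ 2  6  2  4  5  0  0  0  0  0  0  0  0  0]
 [ 4  1  1  1  2  9  1  0  0  1  1  6  4  3]
 [ 2  1  5  3  1 12 15  6  6  2  4  5  3  1]
 [ 4  2  5  3  5 11 10  9  3  3  1  3  2  2]
 [ 0  8  1  2  6 10 13  4  4  2  3  3  3  4]]
scene rows y, cols x from 407
[[ 1  3  4  4  2  5  4  5  4  4  3  0  0  1]
 [ 5  4  4  4  5  7  4 16 17  6  3  0  0  2]
 [ 4  7  5  3  6  7  0 10 19 18  2  0  0  0]
 [ 5  3  4  3  3  4  4  8 22  9  5  0  0  0]
 [ 2  3  6  5  2  1  5 12  9  2  0  0  0  0]
 [ 3  4  3  6  6  1 11  7  0  0  0  0  0  0]
 [ 6  7  3  3  5  0  0  0  0  0  0  0  0  0]
 [ 6  6  3  0  0  0  0  0  0  0  0  0  0  0]
 [ 2  1  0  0  0  0  0  0  0  0  0  0  0  0]
 [ 0  0  0  0  0  0  0  0  0  0  0  0  0  0]
 [ 0  0  0  0  0  0  0  0  0  0  0  0  0  0]]
```

Both cameras agree that the TCP is on the grip, so the width reading doesn't fit. A small lift will show whether the dipstick is held.

```bash
python3 -m crank '[[[0,0,-0.1,0,0,0],[0,0,-0.2,0,0,0],[0,0,-0.4,0,0,0],[0,0,-0.5,0,0,0],[0,0,-0.5,0,0,0],[0,0,0,0,0,0]]]'
python3 - <<'E'
from h import *
print(ctrl.read_state()['width'])
c=lambda p,a,b,x,y,k:cv2.resize(p['color'][b:y,a:x,::-1],None,fx=k,fy=k,interpolation=cv2.INTER_CUBIC)
p=shot('top');q=shot('scene')
A=c(p,270,195,400,295,4);B=c(q,190,195,300,295,4)
cv2.imwrite('pics/p3.png',cv2.resize(np.hstack([A,B]),None,fx=.83,fy=.83))
E
```

```text
clock: 5.9
eef_pos: [475.8, -136.7, 59.7]
tool_rot: [3.135, 0.005, 1.791]
force: [1.2, -0.2, 0.3]
width: -0.2
-0.21750185469870123
```

View pics/p3.png

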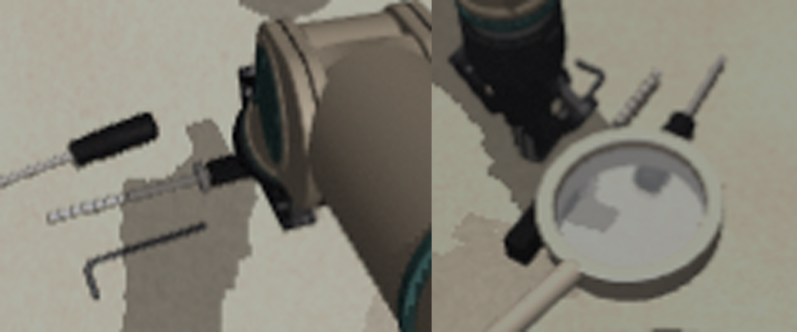

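The dipstick is still on the bench, undisturbed, and the fingers are empty. I'll compare where the fingertips really are with the reported TCP.

Run:
```python
from h import *
s=ctrl.read_state();tcp=s['eef_pos'];print(tcp)
p=shot('top');q=shot('scene');X0=np.load('sceneX.npy');C0=np.load('sceneC.npy')
print('proj',proj(q,tcp),proj(q,tcp+[0,0,19]),proj(p,tcp))
Y=cloud(q);d=np.nan_to_num(Y[...,2]-X0[...,2])
m=(d>15)&(np.hypot(Y[...,0]-tcp[0],Y[...,1]-tcp[1])<75)&(Y[...,2]<200)
P=Y[m];vv,uu=np.nonzero(m);print(len(P))
for z in range(20,160,10):
    k=(P[:,2]>=z)&(P[:,2]<z+10)
    if k.sum()>2:print(z,k.sum(),np.round(np.percentile(P[k,0],[5,50,95])),np.round(np.percentile(P[k,1],[5,50,95])),uu[k].mean().round(),vv[k].mean().round())
A=cv2.resize(q['color'][190:290,170:270,::-1],None,fx=6,fy=6,interpolation=cv2.INTER_CUBIC)
a=(proj(q,tcp)[0]-[170,190])*6;cv2.drawMarker(A,tuple(int(i) for i in a),(0,0,255),0,15)
a=(proj(q,[477,-142,14])[0]-[170,190])*6;cv2.drawMarker(A,tuple(int(i) for i in a),(0,255,0),0,15)
cv2.imwrite('pics/p4.png',cv2.convertScaleAbs(A,alpha=1.6,beta=20))
```

```text
[ 474.65550684 -136.60649753   57.91349147]
proj [[221.77005977 248.91537439]] [[221.04679095 244.71598043]] [[345.65328247 243.50265962]]
521
100 24 [471. 482. 488.] [-147. -144. -127.] 220.0 240.0
110 25 [466. 481. 489.] [-147. -144. -134.] 219.0 238.0
120 16 [469. 483. 489.] [-147. -143. -136.] 219.0 236.0
130 18 [452. 477. 490.] [-151. -145. -139.] 217.0 233.0
140 49 [447. 485. 505.] [-153. -144. -128.] 218.0 231.0
150 61 [439. 486. 510.] [-155. -143. -125.] 217.0 229.0
```

View pics/p4.png

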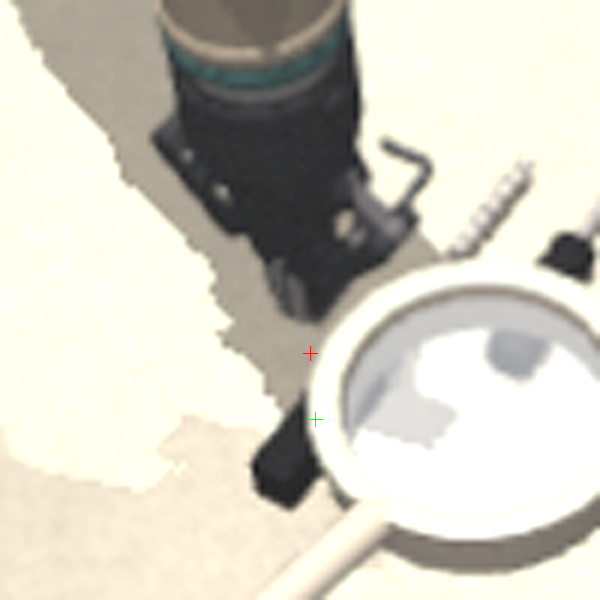

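The real fingertips show at scene (220,243), but the reported TCP projects to (221.8,249). The fingers therefore look about 25–40 mm higher than reported. I'll check this against the start picture and the current depth.

Run:
```python
from h import *
X0=np.load('sceneX.npy');T0=np.load('topX.npy')
for nm,Y in(('scene0',X0),('top0',T0)):
    P=Y.reshape(-1,3);P=P[(np.hypot(P[:,0]-283,P[:,1]+585)<100)&(P[:,2]>60)&(P[:,2]<400)]
    print(nm,len(P))
    for z in range(60,330,10):
        k=(P[:,2]>=z)&(P[:,2]<z+10)
        if k.sum()>2:print(z,k.sum(),np.round(np.percentile(P[k,0],[5,50,95])),np.round(np.percentile(P[k,1],[5,50,95])))
q=shot('scene');Y=cloud(q);s=ctrl.read_state();print(s['eef_pos'],s['qpos'])
for v in range(228,250):print(v,[tuple(np.round(Y[v,u]).tolist()) for u in (217,219,221)],q['color'][v,219])
```

```text
scene0 1415
60 4 [360. 362. 367.] [-603. -602. -600.]
80 6 [373. 375. 377.] [-603. -593. -586.]
90 65 [341. 372. 379.] [-631. -596. -579.]
100 362 [335. 355. 374.] [-646. -611. -583.]
240 9 [262. 271. 310.] [-626. -547. -542.]
250 42 [258. 273. 314.] [-629. -549. -534.]
260 47 [259. 274. 315.] [-632. -548. -533.]
270 45 [260. 275. 315.] [-632. -549. -537.]
280 31 [268. 276. 316.] [-628. -544. -532.]
290 77 [251. 267. 314.] [-622. -534. -517.]
300 74 [248. 270. 314.] [-615. -540. -517.]
310 116 [261. 288. 315.] [-611. -566. -519.]
320 91 [265. 291. 311.] [-605. -574. -520.]
top0 783
80 5 [344. 363. 373.] [-590. -581. -576.]
90 86 [329. 350. 377.] [-648. -585. -577.]
100 376 [335. 354. 373.] [-647. -611. -584.]
240 4 [268. 269. 274.] [-541. -539. -538.]
250 14 [255. 267. 273.] [-540. -536. -534.]
260 21 [261. 267. 273.] [-540. -535. -531.]
270 16 [264. 268. 274.] [-541. -535. -532.]
280 7 [265. 269. 273.] [-536. -532. -530.]
290 54 [242. 265. 274.] [-542. -527. -515.]
300 67 [243. 257. 280.] [-546. -526. -516.]
310 43 [244. 262. 276.] [-543. -522. -515.]
320 48 [243. 254. 268.] [-528. 
[... 1344 characters left out ...]
5.0, -142.0, 108.0)] [50 49 48]
242 [(409.0, -105.0, -4.0), (480.0, -145.0, 102.0), (480.0, -139.0, 96.0)] [50 48 48]
243 [(415.0, -109.0, 1.0), (420.0, -105.0, 2.0), (481.0, -140.0, 95.0)] [71 68 63]
244 [(419.0, -112.0, 3.0), (421.0, -107.0, -0.0), (424.0, -102.0, -1.0)] [93 88 79]
245 [(419.0, -113.0, -1.0), (426.0, -111.0, 5.0), (430.0, -107.0, 4.0)] [98 92 83]
246 [(420.0, -114.0, -3.0), (429.0, -113.0, 5.0), (428.0, -106.0, -3.0)] [97 92 82]
247 [(427.0, -119.0, 4.0), (426.0, -112.0, -5.0), (436.0, -112.0, 5.0)] [97 91 82]
248 [(426.0, -119.0, -2.0), (434.0, -118.0, 4.0), (437.0, -113.0, 2.0)] [96 91 81]
249 [(430.0, -123.0, 1.0), (433.0, -118.0, -2.0), (441.0, -116.0, 5.0)] [97 92 82]
```

The cloud puts the closed fingertips at z≈94 against a reported 57, and the start picture shows the same +33 mm or so. The reported TCP is therefore about 34 mm too low. I'll reopen, descend in stages using that offset and watch the force.

```bash
python3 -m crank '[[[0,0.05,0,0,0,0],[0,0,0,0,0,0],[0,0,0,0,0,0],[0,0,0.4,0,0,0],[0,0,0.5,0,0,0],[0,0,0.5,0,0,0],[0,0,0.4,0,0,0],[0,0,0.3,0,0,0],[0,0,0,0,0,0],[0,0,0,0,0,0]]]' -0.2
python3 - <<'E'
from h import *
s=ctrl.read_state();print(s['eef_pos'],s['force'],s['width'])
plan(np.array([475.5,-136,-27]),tool(103.2),3)
E
```

```text
clock: 6.98
eef_pos: [474.3, -135.3, -11.9]
tool_rot: [-3.14, 0.001, 1.792]
force: [0.2, 0.0, 0.5]
width: 51.2
[ 474.33263819 -135.34753039  -11.92477956] [0.2390039  0.04959345 0.48263624] 51.17074128852395
[[[-0.01,0.01,0.17,-0.01,0,-0.03],[-0.01,0.01,0.17,-0.01,0,-0.03],[-0.01,0.01,0.17,-0.01,0,-0.03]]]
```

```bash
python3 -m crank '[[[0,0.01,0.17,0,0,0],[0,0.01,0.17,0,0,0],[0,0.01,0.17,0,0,0],[0,0,0,0,0,0],[0,0,0,0,0,0]]]'
python3 -m crank '[[[0,0,0,0,0,0],[0,0,0,0,0,0],[0,0,0,0,0,0],[0,0,0,0,0,0],[0,0,0,0,0,0],[0,0,0,0,0,0]]]' 1
```

```text
clock: 7.4
eef_pos: [476.7, -135.4, -27.2]
tool_rot: [3.141, 0.002, 1.792]
force: [0.4, -0.0, 0.4]
width: 51.4
clock: 7.9
eef_pos: [477.3, -135.6, -26.1]
tool_rot: [3.139, 0.003, 1.792]
force: [-0.1, -0.3, -1.3]
width: 20.6
```

It is held at 20.6 mm, but fairly high on the grip. I'll regrip about 6 mm lower.

```bash
python3 -m crank '[[[0,0,0,0,0,0],[0,0,0,0,0,0],[0,0,0,0,0,0],[0,0,0.1,0,0,0],[0,0,0.1,0,0,0],[0,0,0,0,0,0],[0,0,0,0,0,0]]]' -0.2
python3 -m crank '[[[0,0,0,0,0,0],[0,0,0,0,0,0],[0,0,0,0,0,0],[0,0,0,0,0,0],[0,0,0,0,0,0],[0,0,0,0,0,0]]]' 1
```

```text
clock: 8.48
eef_pos: [477.4, -135.7, -32.8]
tool_rot: [3.139, 0.003, 1.791]
force: [-0.1, 0.9, 0.1]
width: 51.3
clock: 8.98
eef_pos: [477.4, -135.6, -32.7]
tool_rot: [3.139, 0.003, 1.792]
force: [-0.3, -0.3, -0.1]
width: 20.7
```

```bash
python3 -m crank '[[[0,0,-0.1,0,0,0],[0,0,-0.3,0,0,0],[0,0,-0.5,0,0,0],[0,0,-0.7,0,0,0],[0,0,-0.7,0,0,0],[0,0,-0.7,0,0,0],[0,0,-0.7,0,0,0],[0,0,-0.7,0,0,0],[0,0,-0.5,0,0,0],[0,0,-0.2,0,0,0],[0,0,0,0,0,0],[0,0,0,0,0,0]]]'
python3 - <<'E'
from h import *
s=ctrl.read_state();print(s['eef_pos'],s['tool_rot'],s['width'],s['qpos'])
p=shot('top');q=shot('scene')
for n in('dipstick',):
  for a in(p,q):print(n,[(round(r['conf'],2),np.round(r['extent'])) for r in ctrl.search_frame(n,a)[:2]])
c=lambda p,a,b,x,y,k:cv2.resize(p['color'][b:y,a:x,::-1],None,fx=k,fy=k,interpolation=cv2.INTER_CUBIC)
A=c(p,240,185,360,305,3.3);B=c(q,190,160,310,280,3.3)
cv2.imwrite('pics/p5.png',np.hstack([A,B]))
E
```

```text
clock: 9.98
eef_pos: [474.7, -135.2, 132.5]
tool_rot: [3.141, 0.004, 1.793]
force: [1.3, -0.8, -1.8]
width: 20.8
[ 474.66367265 -135.15000309  132.50951891] [3.14099329 0.00428086 1.79257006] 20.797042818898667 [ 0.45737812  0.5163885  -0.34347493  2.00869581  0.28125743  0.65908198
  0.1534325 ]
dipstick [(0.63, array([315., 248.,  62.,  20.]))]
dipstick [(0.7, array([229., 207.,  53.,  58.])), (0.15, array([393., 156., 173., 124.]))]
```

View pics/p5.png

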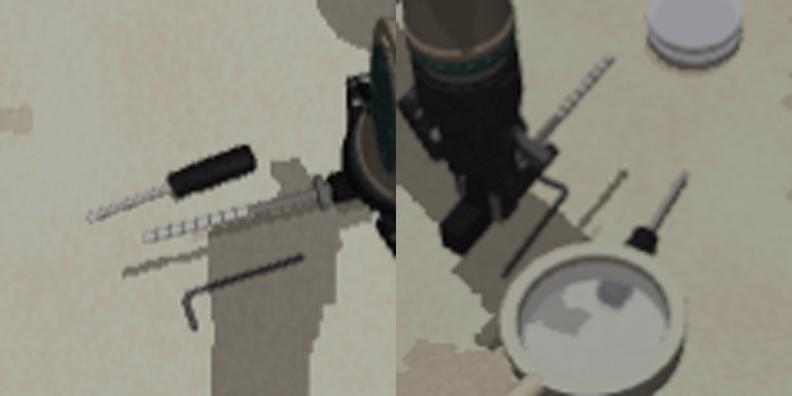

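The dipstick is held and lifted. The tip is at top (284.5,257) and scene (255.5,177.6), and the collar at top (337.6,243) and scene (231.5,205). I'll triangulate it and express it in the tool frame.

```bash
cat >> h.py <<'E'
from scipy.optimize import least_squares
def tri(p,a,q,b,x0):
    f=least_squares(lambda x:np.r_[proj(p,x)[0]-a,proj(q,x)[0]-b],x0);return f.x,f.fun
E
python3 - <<'E'
from h import *
s=ctrl.read_state();R=Ro.from_euler('xyz',s['tool_rot']);e=s['eef_pos']
p=shot('top');q=shot('scene')
t,ft=tri(p,[284.5,257.1],q,[255.5,177.6],[434,32,180]);c,fc=tri(p,[337.6,242.9],q,[231.5,204.8],[460,-90,180])
print('tip',t,ft,'collar',c,fc,np.linalg.norm(t-c));d=(t-c)/np.linalg.norm(t-c)
print('dir',d,'elev',np.degrees(np.arcsin(d[2])),'yaw',np.degrees(np.arctan2(d[1],d[0])),'tool yaw',np.degrees(s['tool_rot'][2]))
print('in tool: tip',R.inv().apply(t-e),'collar',R.inv().apply(c-e),e)
E
```

```text
tip [436.36813178  30.32891903 177.43592737] [-0.86250926 -0.6267597  -1.17447313  0.181114  ] collar [468.44537008 -91.96045462 195.28225848] [-2.77102766 -1.9906238  -3.63216985  0.35389645] 127.67980129555643
dir [-0.25123189  0.95778167 -0.13977411] elev -8.034775416523386 yaw 104.69790537799335 tool yaw 102.72302214891873
in tool: tip [169.24332667  -0.37443188 -46.66284495] collar [ 42.84202099   3.95180427 -64.15928066] [ 473.95652389 -134.82243657  131.25143387]
```

```bash
cat >> h.py <<'E'
TIP=np.array([170,0,-46.7]);M=np.array([546.,162,125.5]);U=np.array([-.0705,-.763,.643])
E
python3 - <<'E'
from h import *
R=tool(84.7,40);g=M+90*U-R.apply(TIP);print(g,R.as_matrix()[:,0])
plan(g,R,14)
E
```

```text
[524.85300716 -66.23063781 256.86961815] [ 0.07075998  0.76276937 -0.64278761]
[[[0.13,0.15,-0.3,0.07,-0.47,0.21],[0.12,0.15,-0.31,0.07,-0.47,0.21],[0.11,0.14,-0.31,0.07,-0.47,0.21],[0.1,0.14,-0.32,0.07,-0.47,0.21],[0.08,0.13,-0.33,0.07,-0.47,0.21],[0.07,0.13,-0.33,0.07,-0.47,0.21],[0.06,0.13,-0.33,0.07,-0.47,0.21],[0.04,0.12,-0.34,0.07,-0.47,0.21],[0.03,0.12,-0.34,0.07,-0.47,0.21],[0.01,0.12,-0.34,0.07,-0.47,0.21],[0,0.11,-0.34,0.07,-0.47,0.21],[-0.02,0.11,-0.34,0.07,-0.47,0.21]]]
[[[-0.03,0.11,-0.34,0.07,-0.47,0.21],[-0.04,0.11,-0.34,0.07,-0.47,0.21]]]
```

```bash
python3 -m crank '[[[0.13,0.15,-0.3,0.07,-0.47,0.21],[0.12,0.15,-0.31,0.07,-0.47,0.21],[0.11,0.14,-0.31,0.07,-0.47,0.21],[0.1,0.14,-0.32,0.07,-0.47,0.21],[0.08,0.13,-0.33,0.07,-0.47,0.21],[0.07,0.13,-0.33,0.07,-0.47,0.21],[0.06,0.13,-0.33,0.07,-0.47,0.21],[0.04,0.12,-0.34,0.07,-0.47,0.21],[0.03,0.12,-0.34,0.07,-0.47,0.21],[0.01,0.12,-0.34,0.07,-0.47,0.21],[0,0.11,-0.34,0.07,-0.47,0.21],[-0.02,0.11,-0.34,0.07,-0.47,0.21]]]'
python3 -m crank '[[[-0.03,0.11,-0.34,0.07,-0.47,0.21],[-0.04,0.11,-0.34,0.07,-0.47,0.21],[0,0,0,0,0,0],[0,0,0,0,0,0]]]'
python3 - <<'E'
from h import *
s=ctrl.read_state();print(s['qpos'],s['width'])
R=tool(84.7,40);g=M+90*U-R.apply(TIP);plan(g,R,3)
e=(Ro.from_euler('xyz',s['tool_rot']).inv()*R).as_rotvec();print(np.degrees(e))
p=shot('top');q=shot('scene')
t=s['eef_pos']+Ro.from_euler('xyz',s['tool_rot']).apply(TIP);print('exp tip',t,proj(p,t),proj(q,t))
c=lambda p,a,b,x,y,k:cv2.resize(p['color'][b:y,a:x,::-1],None,fx=k,fy=k,interpolation=cv2.INTER_CUBIC)
A=c(p,210,190,310,270,4);B=c(q,220,130,340,210,4)
A=cv2.copyMakeBorder(A,0,0,0,0,0);cv2.imwrite('pics/p6.png',cv2.resize(np.hstack([A,B]),None,fx=.9,fy=.9))
E
```

```text
clock: 11.28
eef_pos: [514.6, -77.5, 235.2]
tool_rot: [-3.122, 0.627, 1.506]
force: [1.0, -0.6, -0.3]
width: 20.8
clock: 11.62
eef_pos: [524.1, -60.6, 249.8]
tool_rot: [-3.139, 0.729, 1.46]
force: [-0.1, -0.9, -1.2]
width: 21.0
[-0.39798672  0.58765142  0.0191025   1.74828021  0.64892775  1.27435361
 -0.83803003] 21.028531899187307
[[[-0.1,0.01,-0.02,-0.04,0.1,-0.04],[-0.1,0.01,-0.02,-0.04,0.1,-0.04],[-0.1,0.01,-0.02,-0.04,0.1,-0.04]]]
[-0.80342242  1.77070962 -0.77847299]
exp tip [541.63753827  96.32907883 171.34431601] [[255.71004097 214.47165045]] [[300.06095336 186.01495668]]
```

View pics/p6.png

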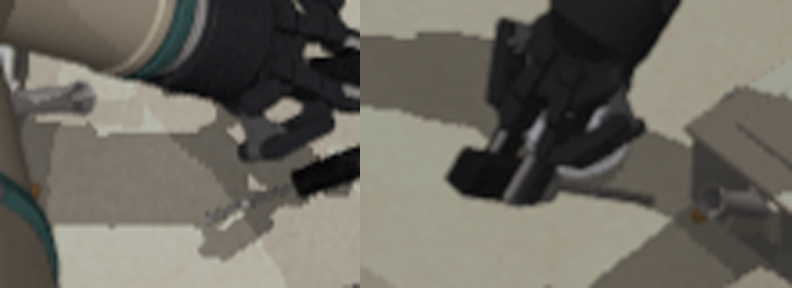

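In the scene view the tip is at (301.9,185.6), against (300.1,186.0) expected if the offset is fixed to the tool frame. The mouth is at (317.8,185.6), and the hand blocks the top view. I'll correct the turn, move closer and fit the rod and mouth from scene depth.

```bash
python3 -m crank '[[[-0.1,0.01,-0.02,-0.04,0.1,-0.04],[-0.1,0.01,-0.02,-0.04,0.1,-0.04],[-0.1,0.01,-0.02,-0.04,0.1,-0.04],[0.3,0,0,0,0,0],[0.3,0,0,0,0,0],[0.3,0,0,0,0,0],[0.3,0,0,0,0,0],[0,0,0,0,0,0],[0,0,0,0,0,0],[0,0,0,0,0,0]]]'
cat > m.py <<'E'
from h import *
import sys
Q=[];Ss=[]
for i in range(5):
    q=shot('scene');Q.append(cloud(q));Ss.append(ctrl.read_state())
Y=np.nanmean(Q,0);e=np.mean([s['eef_pos'] for s in Ss],0);R=Ro.from_euler('xyz',np.mean([np.unwrap([0,s['tool_rot'][0]%(2*np.pi)])[1:].tolist()+list(s['tool_rot'][1:]) for s in Ss],0))
x=R.as_matrix()[:,0];print('e',e,'toolx',x,'elev',np.degrees(np.arcsin(x[2])),'yaw',np.degrees(np.arctan2(x[1],x[0])),'vs U',-U)
t=e+R.apply(TIP);print('exp tip',t,proj(q,t)[0],'mouth px',proj(q,M)[0]);np.save('Y.npy',Y)
# points near expected axis, from tip back
D=Y.reshape(-1,3)-t;a=D@x;r=D-a[:,None]*x;rr=np.linalg.norm(r,axis=1)
y=R.as_matrix()[:,1];z=R.as_matrix()[:,2]
for k in range(-60,40,5):
    m=(a>=k)&(a<k+5)&(rr<14)
    if m.any():print(k,m.sum(),'dy %.1f dz %.1f'%(np.median(r[m]@y),np.median(r[m]@z)))
d=M-t;print('tip->mouth in tool (mm)',R.inv().apply(d))
A=cv2.resize(q['color'][150:210,260:350,::-1],None,fx=6.5,fy=6.5,interpolation=cv2.INTER_CUBIC)
if len(sys.argv)>1:cv2.imwrite('pics/'+sys.argv[1],cv2.convertScaleAbs(A,alpha=1.5,beta=10))
E
python3 m.py p7.png
```

```text
clock: 12.55
eef_pos: [524.5, -41.8, 232.7]
tool_rot: [-3.14, 0.692, 1.472]
force: [1.2, 0.3, -0.8]
width: 21.0
e [524.54524337 -42.35999887 233.170153  ] toolx [ 0.07732415  0.76601454 -0.6381557 ] elev -39.65443145459041 yaw 84.2358911434776 vs U [ 0.0705  0.763  -0.643 ]
exp tip [582.81112077  92.54884389 135.77620208] [310.33059522 203.67571914] mouth px [317.21001837 185.19865943]
tip->mouth in tool (mm) [ 56.91202386 -45.62678842  31.03771488]
```

View pics/p7.png

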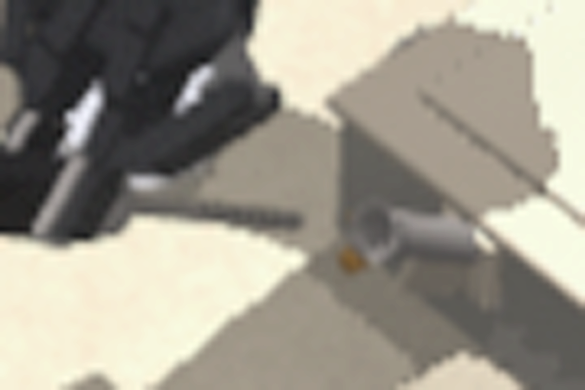

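The tip is at scene (305.8,183.8) and the mouth centre at (317.2,185.4). My roll averaging was wrong across ±π, so I'll fix that and recompute.

```bash
python3 - <<'E'
s=open('m.py').read().split('\n')
i=[k for k,l in enumerate(s) if l.startswith('Y=np.nanmean')][0]
s[i]="Y=np.nanmean(Q,0);e=np.mean([s['eef_pos'] for s in Ss],0);R=Ro.from_euler('xyz',[s['tool_rot'] for s in Ss]).mean()"
open('m.py','w').write('\n'.join(s))
E
python3 m.py
```

```text
e [524.5740684  -42.5937671  233.41277414] toolx [ 0.07803323  0.76612626 -0.63793524] elev -39.63802719346776 yaw 84.1842361699954 vs U [ 0.0705  0.763  -0.643 ]
exp tip [540.85287034 117.28650457 160.92698698] [305.12671173 184.27352269] mouth px [317.21001837 185.19865943]
-60 5 dy 1.6 dz -4.1
-55 1 dy 2.2 dz -4.8
-50 5 dy 0.8 dz -4.3
-45 4 dy 2.0 dz -5.5
-40 2 dy 1.5 dz -4.1
-35 4 dy 0.6 dz -3.5
-30 4 dy 0.3 dz -2.7
-25 3 dy 1.0 dz -3.5
-20 4 dy 1.5 dz -3.8
-15 4 dy 0.6 dz -5.0
-10 3 dy 2.2 dz -2.3
-5 2 dy -0.3 dz -5.3
tip->mouth in tool (mm) [57.25795358  0.58999054 -1.42817625]
```

The rod is within about 1 mm of the tube axis laterally and 0.5° in angle. I'll advance along the tool x axis and watch the force.

```bash
python3 -m crank '[[[0.4,0.03,0.02,0,-0.03,0],[0.4,0,0,0,-0.03,0.0],[0.4,0,0,0,0,0],[0.3,0,0,0,0,0],[0,0,0,0,0,0],[0,0,0,0,0,0]]]'
python3 m.py | grep -v dy; python3 -c "
from h import *;s=ctrl.read_state();print(s['force'],s['torque'])"
```

```text
clock: 13.55
eef_pos: [529.4, -3.3, 199.6]
tool_rot: [-3.14, 0.698, 1.472]
force: [0.4, -0.4, -0.4]
width: 21.2
e [529.38434611  -4.07299069 200.22713332] toolx [ 0.07686776  0.7627578  -0.6420996 ] elev -39.94855979209402 yaw 84.24538297063044 vs U [ 0.0705  0.763  -0.643 ]
exp tip [545.4682278  155.42978989 126.87141277] [315.49838556 186.0464828 ] mouth px [317.21001837 185.19865943]
tip->mouth in tool (mm) [ 5.93293871 -0.13035598 -3.18032406]
[-0.21225948  0.37109361 -0.70229691] [ 0.72645356 -0.09527794 -0.03434532]
```

```bash
python3 -m crank '[[[0.2,0.02,-0.04,0,0,0],[0.2,0,0,0,0,0.0],[0.2,0,0,0,0,0],[0.2,0,0,0,0,0],[0,0,0,0,0,0]]]'
python3 m.py; python3 -c "
from h import *;s=ctrl.read_state();print(s['force'],s['torque'])"
```

```text
clock: 14.22
eef_pos: [532.8, 15.3, 185.9]
tool_rot: [3.138, 0.696, 1.464]
force: [-0.8, 0.9, -0.2]
width: 21.1
e [532.7966605   13.91316283 186.89267887] toolx [ 0.082892    0.76223664 -0.64196902] elev -39.93880129161639 yaw 83.79356620300055 vs U [ 0.0705  0.763  -0.643 ]
exp tip [549.89426937 173.3228175  113.56380481] [320.80973635 186.61396494] mouth px [317.21001837 185.19865943]
-60 4 dy -0.8 dz -5.1
-55 2 dy 1.9 dz -4.1
-50 2 dy -1.3 dz -4.0
-45 3 dy 1.0 dz -3.1
-40 3 dy 1.7 dz -3.5
-35 3 dy 0.9 dz -3.6
-30 4 dy 0.1 dz -4.5
-25 2 dy 0.4 dz -2.3
-20 21 dy 2.4 dz -2.2
-15 14 dy -1.5 dz -3.3
-10 12 dy -1.9 dz -4.8
-5 6 dy 2.9 dz -9.0
0 8 dy 4.4 dz -4.0
5 4 dy 0.5 dz -10.8
10 6 dy 3.4 dz -6.9
15 8 dy 2.6 dz -5.2
20 9 dy 2.9 dz -1.2
25 10 dy 2.9 dz -5.6
30 4 dy 2.6 dz -5.7
35 12 dy 0.6 dz -3.1
tip->mouth in tool (mm) [-16.61613765  -2.63890537  -1.66866222]
[1.18511388 0.26564742 0.08593495] [ 0.7789551  -0.05154095 -0.03464797]
```

```bash
python3 -m crank '[[[0.2,0,0,0,0,-0.1],[0.25,0,0,0,0,0],[0.25,0,0,0,0,0],[0.25,0,0,0,0,0],[0,0,0,0,0,0]]]'
python3 m.py|grep -v dy; python3 -c "
from h import *;s=ctrl.read_state();print(s['force'],s['torque'])"
```

```text
clock: 14.88
eef_pos: [535.3, 37.1, 167.4]
tool_rot: [-3.139, 0.696, 1.475]
force: [0.1, 0.7, -0.9]
width: 20.7
e [535.47055156  35.31206913 168.71390271] toolx [ 0.07549421  0.76273086 -0.64229452] elev -39.96312997570331 yaw 84.34734170530524 vs U [ 0.0705  0.763  -0.643 ]
exp tip [551.32118368 194.81943215  95.3173864 ] [325.95824288 187.11593347] mouth px [317.21001837 185.19865943]
tip->mouth in tool (mm) [-44.82023979  -2.06510789  -1.81706362]
[ 0.05727901  0.60855948 -0.47614749] [ 0.73889594 -0.15218837  0.00742874]
```

```bash
python3 -m crank '[[[0.25,-0.04,0,0,0,0],[0.3,0,0,0,0,0],[0.3,0,0,0,0,0],[0.3,0,0,0,0,0],[0.3,0,0,0,0,0],[0.3,0,0,0,0,0],[0,0,0,0,0,0]]]'
python3 m.py|grep -v dy; python3 -c "
from h import *;s=ctrl.read_state();print(s['force'],s['torque'])"
```

```text
clock: 15.72
eef_pos: [538.8, 79.4, 131.9]
tool_rot: [3.141, 0.696, 1.47]
force: [0.1, 0.3, -1.5]
width: 20.8
e [539.14501278  77.08195817 133.5797136 ] toolx [ 0.07996295  0.76219932 -0.64238472] elev -39.969872538471385 yaw 84.01096111460858 vs U [ 0.0705  0.763  -0.643 ]
exp tip [555.75236012 236.50358883  60.16425411] [335.93952568 188.28625847] mouth px [317.21001837 185.19865943]
tip->mouth in tool (mm) [-99.5370968   -1.92099233  -1.82458667]
[ 0.95284785  0.17451938 -1.07829879] [ 0.77969296 -0.10678889 -0.00111643]
```

```bash
python3 -m crank '[[[0.2,-0.03,0,0,0,-0.03],[0.2,0,0,0,0,0],[0.15,0,0,0,0,0],[0.1,0,0,0,0,0],[0,0,0,0,0,0]]]'
python3 -m crank '[[[0.08,0,0,0,0,0],[0.08,0,0,0,0,0],[0,0,0,0,0,0]]]'
python3 -m crank '[[[0.08,0,0,0,0,0],[0.08,0,0,0,0,0]]]'
```

```text
clock: 16.38
eef_pos: [540.6, 91.6, 121.7]
tool_rot: [3.138, 0.697, 1.465]
force: [0.5, 0.5, -2.3]
width: 20.8
clock: 16.63
eef_pos: [541.0, 95.8, 118.1]
tool_rot: [3.138, 0.697, 1.465]
force: [0.2, -0.2, -0.2]
width: 20.9
clock: 16.8
eef_pos: [541.4, 98.5, 115.7]
tool_rot: [3.138, 0.699, 1.464]
force: [-0.0, -1.6, 3.6]
width: 21.3
```

```bash
python3 -m crank '[[[0.1,0,0,0,0,0],[0.1,0,0,0,0,0]]]'
python3 -m crank '[[[0.15,0,0,0,0,0],[0.15,0,0,0,0,0]]]'
python3 m.py p8.png|grep -v dy; python3 -c "
from h import *;s=ctrl.read_state();print(s['force'],s['torque'])"
```

```text
clock: 16.97
eef_pos: [541.4, 97.8, 115.6]
tool_rot: [3.138, 0.711, 1.461]
force: [-2.0, -2.8, 8.2]
width: 21.3
clock: 17.13
eef_pos: [541.2, 97.2, 116.1]
tool_rot: [3.138, 0.728, 1.455]
force: [-2.5, -5.0, 11.3]
width: 21.1
e [541.14329879  97.15615414 116.05125809] toolx [ 0.08596458  0.74144596 -0.66548327] elev -41.71941115267176 yaw 83.38655230470407 vs U [ 0.0705  0.763  -0.643 ]
exp tip [559.15923271 254.09356467  37.77632403] [340.21157037 190.73712698] mouth px [317.21001837 185.19865943]
tip->mouth in tool (mm) [-127.79226791   -2.4514843    -3.59998204]
[-3.0751664  -5.05084621 11.54224612] [-1.09302584  0.7251965  -0.07216417]
```

View pics/p8.png

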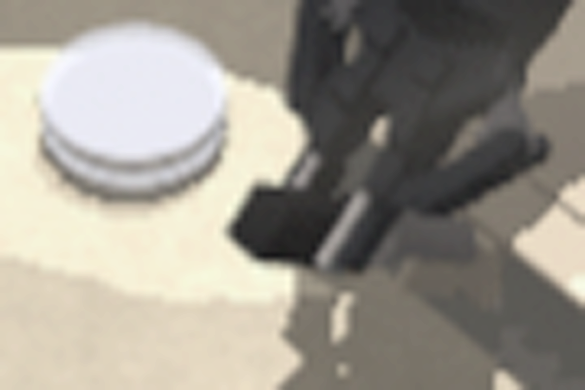

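The hand hides the mouth, and the rear end of the grip shows at scene (300.8,184.4). I'll check its distance from the mouth by depth, which should be 90 mm when seated.

Run:
```python
from h import *
q=shot('scene');Y=np.load('Y.npy')
print(proj(q,M+90*U),proj(q,M+95*U),proj(q,M+100*U))
for v in range(180,190,2):
  for u in range(296,306,2):
    d=Y[v,u]-M;print('%d'%(d@U),end='/%d '%np.linalg.norm(d-(d@U)*U))
  print()
```

```text
[[298.77759717 183.16330915]] [[297.69736184 183.04424821]] [[296.61089909 182.92452554]]
-112/151 91/8 90/9 91/13 84/15 
91/8 89/4 91/5 90/10 89/16 
92/7 92/2 90/5 88/9 85/13 
91/10 89/7 91/9 85/10 76/10 
-99/140 90/12 89/13 81/13 74/13
```

The rear end of the grip reads 90–91 mm from the mouth along the tube axis, against 90 expected. With the firm 11–12 N stop, I take the collar as seated. Now I'll withdraw along the recorded path.

Run:
```python
from h import *
plan(np.array([539,77,133.6]),tool(84.1,40),4)
```

```text
[[[-0.22,0,0,-0.01,0.07,-0.02],[-0.22,0,0,-0.01,0.07,-0.02],[-0.22,0,0,-0.01,0.07,-0.02],[-0.22,0,0,-0.01,0.07,-0.02]]]
```

```bash
python3 -m crank '[[[-0.2,0,0,0,0.07,-0.02],[-0.22,0,0,0,0.07,-0.02],[-0.22,0,0,0,0.07,-0.02],[-0.22,0,0,0,0.07,-0.02],[0,0,0,0,0,0]]]'
python3 - <<'E'
from h import *
s=ctrl.read_state();print(s['force'],s['torque'])
plan(np.array([535.4,35.3,168.7]),tool(84.3,40),6)
E
```

```text
clock: 17.85
eef_pos: [539.1, 76.2, 134.6]
tool_rot: [-3.139, 0.695, 1.466]
force: [0.2, -1.0, -1.3]
width: 21.1
[ 0.19705543 -0.97177353 -1.30028079] [ 0.69547862  0.00452835 -0.0470803 ]
[[[-0.3,0,0,-0.01,-0.01,-0.01],[-0.3,0,0,-0.01,-0.01,-0.01],[-0.3,0,0,-0.01,-0.01,-0.01],[-0.3,0,0,-0.01,-0.01,-0.01],[-0.3,0,0,-0.01,-0.01,-0.01],[-0.3,0,0,-0.01,-0.01,-0.01]]]
```

```bash
python3 -m crank '[[[-0.3,0,0,0,0,0],[-0.3,0,0,0,0,0],[-0.3,0,0,0,0,0],[-0.3,0,0,0,0,0],[-0.3,0,0,0,0,0],[-0.3,0,0,0,0,0],[0,0,0,0,0,0]]]'
python3 -m crank '[[[-0.3,0,0,0,0,0],[-0.4,0,0,0,0,0],[-0.5,0,0,0,0,0],[-0.5,0,0,0,0,0],[-0.5,0,0,0,0,0],[-0.5,0,0,0,0,0],[-0.5,0,0,0,0,0],[0,0,0,0,0,0],[0,0,0,0,0,0]]]'
python3 m.py
```

```text
clock: 18.43
eef_pos: [534.3, 29.9, 172.9]
tool_rot: [-3.14, 0.694, 1.464]
force: [0.3, -0.8, -0.2]
width: 21.1
clock: 19.18
eef_pos: [525.1, -53.3, 242.4]
tool_rot: [3.141, 0.694, 1.46]
force: [-0.6, -0.2, -1.3]
width: 21.0
e [525.15018301 -52.50950926 241.62079675] toolx [ 0.08324665  0.76364008 -0.64025294] elev -39.81068329168897 yaw 83.77858583745345 vs U [ 0.0705  0.763  -0.643 ]
exp tip [542.57877724 107.02904539 168.65105178] [303.04895331 184.70973138] mouth px [317.21001837 185.19865943]
-60 4 dy 2.2 dz -4.0
-55 3 dy 1.6 dz -5.5
-50 3 dy 1.5 dz -5.8
-45 5 dy 2.1 dz -6.0
-40 1 dy -2.1 dz -7.5
-35 3 dy -0.4 dz -5.8
-30 4 dy 1.2 dz -5.9
-25 5 dy 0.5 dz -6.8
-20 3 dy 1.2 dz -5.2
-15 2 dy 0.1 dz -4.6
-10 4 dy 0.5 dz -5.6
-5 2 dy 1.3 dz -4.5
tip->mouth in tool (mm) [69.89041714 -2.55780731 -2.07631861]
```

The rod is out clear of the mouth, with no force. I'll level it to about 2° tip-down, and refit the lens centre from the pictures.

Run:
```python
from h import *
print(ctrl.read_state()['qpos'])
plan(np.array([520,-75,165]),tool(84,2),9)
for n in('top','scene'):
    p=shot(n);Y=cloud(p);P=Y.reshape(-1,3);P=P[(P[:,2]>318)&(P[:,2]<345)&(np.hypot(P[:,0]-696,P[:,1]+228)<85)]
    c=np.array([696,-228.])
    for it in range(10):
        d=P[:,:2]-c;a=np.degrees(np.arctan2(d[:,1],d[:,0]));r=np.hypot(*d.T)
        E=[]
        for k in range(-180,180,15):
            m=(a>=k)&(a<k+15)
            if m.sum()>5:
                mx=np.percentile(r[m],97)
                if mx<68:E.append(P[m][np.argmin(abs(r[m]-mx)),:2])
        E=np.array(E);f=least_squares(lambda x:np.hypot(*(E-x[:2]).T)-x[2],[*c,58],loss='soft_l1');c=f.x[:2]
    print(n,len(P),len(E),f.x,np.median(P[:,2]),proj(p,[*c,332]))
t,f=tri(shot('top'),[397,130],shot('scene'),[250,258],[696,-228,330]);print(t,f)
```

```text
[-0.38796377  0.58581252  0.00481752  1.7520258   0.63357245  1.249644
 -0.83535742]
[[[0.11,-0.01,0.27,0,0.7,0],[0.09,-0.01,0.28,0,0.7,0],[0.07,-0.01,0.29,0,0.7,0],[0.05,-0.01,0.29,0,0.7,0],[0.03,-0.01,0.29,0,0.7,0],[0.01,-0.01,0.29,0,0.7,0],[-0.01,-0.01,0.29,0,0.7,0],[-0.04,-0.01,0.29,0,0.7,0],[-0.06,-0.01,0.29,0,0.7,0]]]
top 2325 23 [ 693.55372864 -221.82300905   56.83673807] 326.0905533218929 [[396.82434836 127.57932631]]
scene 2351 23 [ 694.78795331 -222.1185756    56.68229574] 327.16479296464814 [[249.27914712 255.83183648]]
[ 693.26364894 -222.49931259  322.70112627] [-0.95153104 -0.6766804  -1.09141385  0.13903062]
```

```bash
python3 -m crank '[[[0.11,-0.01,0.27,0,0.7,0],[0.09,-0.01,0.28,0,0.7,0],[0.07,-0.01,0.29,0,0.7,0],[0.05,-0.01,0.29,0,0.7,0],[0.03,-0.01,0.29,0,0.65,0],[0.01,-0.01,0.29,0,0.5,0],[-0.01,-0.01,0.25,0,0.4,0],[0,0,0.2,0,0.3,0],[0,0,0,0,0,0]]]'
python3 - <<'E'
from h import *
s=ctrl.read_state();print(np.degrees(s['tool_rot']),s['qpos'])
plan(np.array([500,-130,140]),tool(-18,5),20)
E
```

```text
clock: 20.38
eef_pos: [521.5, -67.9, 172.9]
tool_rot: [-3.138, 0.188, 1.472]
force: [-0.5, -0.2, -0.8]
width: 20.9
[-179.79652332   10.79006293   84.34158654] [ 0.04363963  0.49814397 -0.15100316  1.88258673  0.34839632  0.83633285
 -0.43363863]
[[[-0.09,-0.03,0.07,0.12,0.04,0.84],[-0.1,-0.02,0.07,0.12,0.04,0.84],[-0.1,-0.01,0.07,0.12,0.04,0.84],[-0.1,0,0.07,0.12,0.04,0.84],[-0.1,0.01,0.07,0.12,0.04,0.84],[-0.1,0.02,0.07,0.12,0.04,0.84],[-0.09,0.03,0.07,0.12,0.04,0.84],[-0.09,0.04,0.07,0.12,0.04,0.84],[-0.09,0.05,0.07,0.12,0.04,0.84],[-0.08,0.06,0.07,0.12,0.04,0.84],[-0.08,0.07,0.07,0.12,0.04,0.84],[-0.07,0.07,0.07,0.12,0.04,0.84]]]
[[[-0.07,0.08,0.07,0.12,0.04,0.84],[-0.06,0.09,0.06,0.12,0.04,0.84],[-0.05,0.09,0.06,0.12,0.04,0.84],[-0.04,0.1,0.06,0.12,0.04,0.84],[-0.03,0.1,0.06,0.12,0.04,0.84],[-0.03,0.1,0.06,0.12,0.04,0.84],[-0.02,0.11,0.06,0.12,0.04,0.84],[-0.01,0.11,0.06,0.12,0.04,0.84]]]
```

```bash
python3 -m crank '[[[-0.09,-0.03,0.07,0.12,0.04,0.84],[-0.1,-0.02,0.07,0.12,0.04,0.84],[-0.1,-0.01,0.07,0.12,0.04,0.84],[-0.1,0,0.07,0.12,0.04,0.84],[-0.1,0.01,0.07,0.12,0.04,0.84],[-0.1,0.02,0.07,0.12,0.04,0.84],[-0.09,0.03,0.07,0.12,0.04,0.84],[-0.09,0.04,0.07,0.12,0.04,0.84],[-0.09,0.05,0.07,0.12,0.04,0.84],[-0.08,0.06,0.07,0.12,0.04,0.84],[-0.08,0.07,0.07,0.12,0.04,0.84],[-0.07,0.07,0.07,0.12,0.04,0.84]]]'
python3 - <<'E'
from h import *
s=ctrl.read_state();R=Ro.from_euler('xyz',s['tool_rot']);x=R.as_matrix()[:,0];print('elev',np.degrees(np.arcsin(x[2])),'yaw',np.degrees(np.arctan2(x[1],x[0])),s['qpos'])
plan(np.array([480,-130,130]),tool(-18,3),10)
E
```

```text
clock: 21.38
eef_pos: [508.0, -96.5, 153.3]
tool_rot: [3.124, 0.133, 0.37]
force: [-0.5, 0.3, -0.8]
width: 20.7
elev -7.594083120138774 yaw 21.19905824755105 [ 0.02134006  0.55441302  0.08647812  1.83025121  0.03930999  0.8693799
 -1.12922493]
[[[-0.12,0.07,0.1,0.08,0.07,0.65],[-0.11,0.08,0.09,0.08,0.07,0.65],[-0.11,0.09,0.09,0.08,0.07,0.65],[-0.1,0.09,0.09,0.08,0.07,0.65],[-0.1,0.1,0.09,0.08,0.07,0.65],[-0.09,0.11,0.09,0.08,0.07,0.65],[-0.08,0.11,0.09,0.08,0.07,0.65],[-0.07,0.12,0.08,0.08,0.07,0.65],[-0.07,0.13,0.08,0.08,0.07,0.65],[-0.06,0.13,0.08,0.08,0.07,0.65]]]
```

```bash
python3 -m crank '[[[-0.2,0.07,0.1,0.08,0.06,0.65],[-0.2,0.08,0.09,0.08,0.06,0.65],[-0.2,0.08,0.09,0.08,0.06,0.65],[-0.2,0.08,0.09,0.08,0.06,0.65],[-0.2,0.08,0.09,0.08,0.06,0.65],[-0.2,0.08,0.09,0.08,0.06,0.65],[-0.2,0.07,0.09,0.08,0.05,0.65],[-0.2,0.06,0.08,0.08,0.05,0.65],[-0.2,0.05,0.08,0.08,0.05,0.6],[-0.1,0,0.08,0.08,0.05,0.3],[0,0,0,0,0,0],[0,0,0,0,0,0]]]'
cat > m2.py <<'E'
from h import *
s=ctrl.read_state();e=s['eef_pos'];R=Ro.from_euler('xyz',s['tool_rot']);x,y,z=R.as_matrix().T
print('e',e,'elev %.2f yaw %.2f'%(np.degrees(np.arcsin(x[2])),np.degrees(np.arctan2(x[1],x[0]))),s['width'],s['qpos'])
t=e+R.apply(TIP);print('exp tip',t)
for n in('top','scene'):
    for i in range(4):
        p=shot(n);D=(cloud(p).reshape(-1,3)-t)@R.as_matrix()
        try:A=np.vstack([A,D])
        except NameError:A=D
    print(n,'tip px',proj(p,t)[0],'origin px',proj(p,t-130*x)[0])
    m=(np.hypot(A[:,1],A[:,2])<13)&(A[:,0]>-120)&(A[:,0]<30);B=A[m]
    print([(k,int(c.sum()),round(float(np.median(B[c,1])),1),round(float(np.median(B[c,2])),1)) for k in range(-120,30,10) for c in [(B[:,0]>=k)&(B[:,0]<k+10)] if c.sum()>2])
    c=(B[:,0]<5)
    if c.sum()>30:
        a=np.polyfit(B[c,0],B[c,2],1);b=np.polyfit(B[c,0],B[c,1],1);print(n,'slopes deg z,y',np.degrees(a[0]),np.degrees(b[0]),'at tip',a[1],b[1])
    del A
E
python3 m2.py
```

```text
clock: 22.38
eef_pos: [451.9, -111.5, 132.3]
tool_rot: [3.14, 0.069, -0.286]
force: [-0.4, -0.4, -1.4]
width: 20.9
e [ 451.94108665 -111.54244363  132.308896  ] elev -3.95 yaw -16.40 20.94005219384165 [ 0.03587552  0.5092819   0.2157537   2.02195852 -0.16732524  0.69648426
 -1.49585191]
exp tip [ 617.7434015  -160.26546155  167.18797161]
top tip px [357.94838563 181.77913121] origin px [346.53651788 231.1302501 ]
[]
scene tip px [249.93689915 261.78421067] origin px [225.86034788 222.38308903]
[(-120, 39, 1.8, -6.2), (-110, 42, 1.7, -6.5), (-100, 45, 1.3, -6.6), (-90, 45, 1.3, -5.8), (-80, 3, 2.3, -10.1)]
scene slopes deg z,y -0.3420073761819728 -0.05908780609549264 at tip -6.720373247467566 1.2864667982167426
```

The rod is parallel to the tool x axis within about 0.5°, and its axis sits about 3 mm higher than first assumed. Moving in under the lens.

```bash
sed -i 's/^TIP=.*/TIP=np.array([170.5,-0.7,-50]);L=np.array([694.,-222,160])/' h.py
python3 - <<'E'
from h import *
R=tool(-18,0.5);g=L-R.apply(TIP);print(g);plan(g,R,8)
E
```

```text
[ 531.21975502 -169.84551581  111.48977815]
[[[0.39,0.14,0.06,0,0.07,0.03],[0.39,0.14,0.06,0,0.07,0.03],[0.39,0.13,0.07,0,0.07,0.03],[0.39,0.13,0.07,0,0.07,0.03],[0.39,0.13,0.07,0,0.07,0.03],[0.39,0.13,0.07,0,0.07,0.03],[0.39,0.13,0.08,0,0.07,0.03],[0.39,0.13,0.08,0,0.07,0.03]]]
```

```bash
python3 -m crank '[[[0.3,0.12,0.06,0,0.06,0.03],[0.39,0.14,0.06,0,0.07,0.03],[0.39,0.13,0.07,0,0.07,0.03],[0.39,0.13,0.07,0,0.07,0.03],[0.39,0.13,0.07,0,0.06,0.03],[0.39,0.13,0.07,0,0.06,0.03],[0.35,0.13,0.08,0,0.05,0.03],[0.2,0.1,0.08,0,0.05,0.03],[0,0,0,0,0,0],[0,0,0,0,0,0]]]'
python3 - <<'E'
from h import *
R=tool(-18,0.5);g=L-R.apply(TIP);plan(g,R,3)
E
python3 m2.py
```

```text
clock: 23.62
eef_pos: [531.8, -174.5, 108.4]
tool_rot: [3.137, 0.01, -0.318]
force: [-0.1, -0.3, 0.5]
width: 20.9
[[[-0.02,-0.05,-0.03,0.01,0,-0.01],[-0.02,-0.05,-0.03,0.01,0,-0.01],[-0.02,-0.05,-0.03,0.01,0,-0.01]]]
e [ 531.75303304 -174.4789151   108.35088682] elev -0.58 yaw -18.22 20.875727485892615 [ 0.12808275  0.62812349  0.2103111   1.8522779  -0.18757232  0.6906751
 -1.44305896]
exp tip [ 694.46367278 -227.07046846  156.62216428]
top tip px [381.3068741  153.11073641] origin px [368.87987018 200.54119474]
[(-40, 6, -4.0, 0.1), (-30, 21, -3.5, -1.6), (-20, 31, -2.6, -3.5), (-10, 44, -1.0, -3.3)]
top slopes deg z,y -5.750915841933234 6.526535785451199 at tip -4.166198988582053 -0.4788357727298468
scene tip px [252.41341887 301.23160379] origin px [228.88737623 259.33246864]
[(-50, 32, 0.5, -3.8), (-40, 49, -1.6, -3.2), (-30, 56, -1.2, -4.0), (-20, 54, -1.1, -3.7), (-10, 61, -0.8, -3.4), (0, 22, -1.0, -3.4)]
scene slopes deg z,y 0.20162270977241029 -0.8702261333340869 at tip -3.249529745219867 -1.372792968795812
```

```bash
python3 -m crank '[[[-0.02,-0.03,-0.03,0.01,0.02,0],[-0.02,-0.03,-0.03,0.01,0.02,0],[-0.02,-0.03,-0.03,0.01,0,0],[0,0,0,0,0,0],[0,0,0,0,0,0],[0,0,0,0,0,0],[0,0,0,0,0,0]]]'
python3 m2.py
python3 - <<'E'
from h import *
c=lambda p,a,b,x,y,k:cv2.resize(p['color'][b:y,a:x,::-1],None,fx=k,fy=k,interpolation=cv2.INTER_CUBIC)
p=shot('top');q=shot('scene')
A=c(p,260,90,440,290,2.2);B=c(q,180,190,360,390,2.2)
cv2.imwrite('pics/p9.png',np.hstack([A,B]))
for n in('screwdriver','hex_key','well_plate','petri_dishes','slide_box','media_bottle'):
  print(n,[(i,round(r['conf'],2),np.round(r['extent'])) for i,a in(('t',p),('s',q)) for r in ctrl.search_frame(n,a)[:1]])
E
```

```text
clock: 24.6
eef_pos: [530.8, -169.6, 112.6]
tool_rot: [-3.142, 0.004, -0.316]
force: [0.4, 0.1, -1.7]
width: 20.9
e [ 530.80674095 -169.58913923  112.63863528] elev -0.23 yaw -18.10 20.93208998697629 [ 0.12331616  0.61601887  0.20817053  1.86180816 -0.18966659  0.68699872
 -1.44473499]
exp tip [ 693.28360379 -221.9471916   161.94019098]
top tip px [379.80773839 152.93906582] origin px [367.31783144 200.72421046]
[(-40, 13, -3.7, -1.8), (-30, 27, -2.7, -2.3), (-20, 39, -1.9, -4.1), (-10, 45, -0.4, -3.4), (0, 4, -2.8, -1.8)]
top slopes deg z,y -1.7153411213105183 5.584529399245298 at tip -3.4841485660677423 -0.2596704829324958
scene tip px [253.53683233 298.32255253] origin px [229.85128891 256.75132364]
[(-40, 33, 0.7, -2.6), (-30, 53, -0.6, -2.6), (-20, 52, 0.3, -2.9), (-10, 58, -0.6, -2.7), (0, 23, -0.6, -2.6)]
scene slopes deg z,y 0.30616687732756515 -1.349745899834433 at tip -2.3705242018551993 -0.7018779821388568
screwdriver [('t', 0.67, array([294., 241.,  48.,  19.])), ('s', 0.56, array([270., 227.,  14.,  22.]))]
hex_key [('t', 0.41, array([314., 274.,  38.,  19.]))]
well_plate [('t', 0.8, array([289., 150.,  45.,  41.])), ('s', 0.71, array([337., 288.,  51.,  45.]))]
petri_dishes [('t', 0.85, array([221., 294.,  34.,  35.])), ('s', 0.85, array([281., 166.,  32.,  27.]))]
slide_box [('t', 0.63, array([436., 292.,  16.,  14.])), ('s', 0.6, array([132., 272.,  45.,  40.]))]
media_bottle [('s', 0.94, array([388., 230.,  27.,  48.]))]
```

View pics/p9.png

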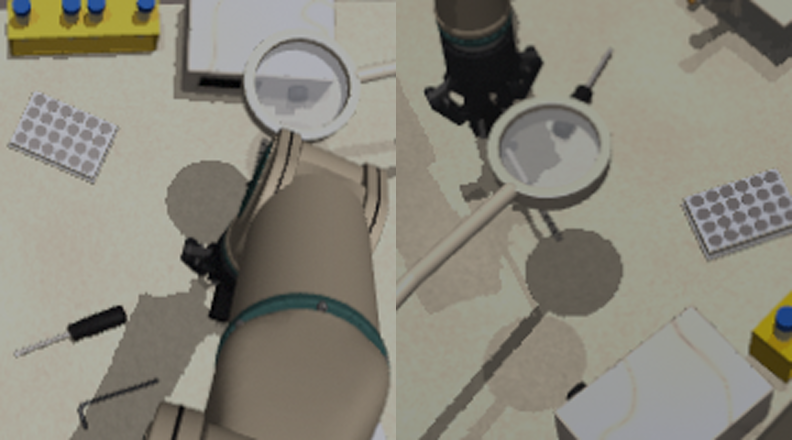

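In the scene view the tip is at (254.5,298.2), against (253.5,298.3) predicted for a tip at (693,-222,162). The neighbours are where they were. I'll check arm-to-ring clearance and stillness, then hand in.

Run:
```python
from h import *
p=shot('top');P=cloud(p).reshape(-1,3);d=np.hypot(P[:,0]-694,P[:,1]+222)
m=(P[:,2]>295)&(P[:,2]<345)&(P[:,0]<694);print(np.histogram(d[m],bins=range(0,200,10)))
s=ctrl.read_state();print(np.abs(s['qd']).max(),s['force'],s['eef_pos'],s['tool_rot'],s['width'],s['clock'])
ok=np.abs(s['qd']).max()<0.02 and s['width']>19
if ok: print(ctrl.finish_job())
```

```text
(array([ 33,  96, 156, 217, 248, 339,   0,   0,   0,   0,   0,   0,   0,
         0,   0,   0,   2,  12,  22]), array([  0,  10,  20,  30,  40,  50,  60,  70,  80,  90, 100, 110, 120,
       130, 140, 150, 160, 170, 180, 190]))
0.0012055293322561786 [ 0.29629532  0.53679794 -1.44637355] [ 530.78079806 -169.59261038  112.63987007] [-3.141524    0.00413231 -0.31589542] 20.624810097904028 25.75
the job is handed in; nothing more can be done
None
```

I picked up the dipstick, pushed it into the dip tube until the collar stopped, drew it out, and handed the job in at 25.8 s while holding it under the lens.

**Last checks**
- **Insertion:** It met a firm stop at about 12 N. The rear end of the grip was then 90–91 mm from the mouth, against 90 mm expected. The hand hid the mouth, so the collar touching the rim was not seen directly.
- **Final hold:** The tip is at about (693, -222, 162) mm. My lens centre is (694, -222), and half way between lens and bench is 160 mm. The tool is 0.2° tip-down, and a line fitted to the rod in the scene depth agrees within about 0.3°. The arm was still, with about 1.5 N on the wrist and the grip closed on 20.6 mm.
- **Tip direction:** The tool stayed level or tip-down in every reading I took while it held the stick.
- **Other things:** The screwdriver, hex key, well plate and dishes were found where they started, in at least one view. The bottle was confirmed only in the scene view, and the slide box only there too because the arm hid part of it in the top view. The arm was over 100 mm from the magnifier ring in what the top camera could see.

**What failed or disagreed**
- **First grasp:** It closed on nothing, because the reported TCP lay about 35 mm beyond the real fingertips along the tool axis. I corrected for that and regripped.
- **Top-view fit:** The top-camera line fit of the rod disagreed with the scene camera by 2–6°. The arm mostly hid the rod there, so I relied on the scene camera.

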